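# Take the banding wheel out of gear and latch it at its home notch

## Robot

A 6-joint arm with a two-finger parallel gripper is mounted at the origin on a cart in front of the work surface, level with it; the furniture and walls round the work are solid. World frame = base frame: x ahead of the robot, y to its left, z up, the work surface at z = 0. Lengths are in m, angles in rad, forces in N, time in s.
With the tool pointing down it reaches from about 0.375 to 0.975 m from the base axis. Payload 3.8 kg.
Tool frame: the origin (TCP) lies on the centre line of the jaws, within the pads' length; the fingertips stand 8 mm ahead of it and the grasp point (between the pads) lies 11 mm behind it; z points along the fingers, y is the direction in which the jaws open and shut (so a half turn about z gives the same grasp; the last joint's range is limited). The gripper opens to 85 mm and grips with 20 to 120 N. Pads are 22 mm wide; open, the fingers measure 114 mm over their backs; the gripper's body (76 mm by 85 mm) begins 54 mm behind the grasp point. The pads swing forward as they close: fully open they stand 13 mm farther back than shut.
Start: joints at [-1.386, 0.264, 1.604, -0, 1.274, -0.037], TCP at [0.148, -0.658, 0.239] pointing down, gripper open.
Joint ranges: [-2.63, 2.63], [-0.94, 2.18], [0.31, 2.57], [-1.31, 4.45], [0, 2.66], [-2.55, 2.55]. Speed limits (rad/s): [2.57, 2.57, 3.14, 3.14, 3.14, 3.14].

## Interface

Orientations are given as a rotation vector (axis times angle).
In Python, from workcell import bot gives the robot as it stands.
- The arm moves only by the tool arm_command, never from a script. Its arguments are lists of equal length, an entry for each row: "slide": the shift along the tool's x, y, z in m, a list of three; "angular": the turn, a rotation vector about the tool's x, y, z in degrees, a list of three; "hand": the finger opening in m, from 0 to 0.0854. A call has exactly 8 rows; each row shifts and turns the pose as measured when the row begins, along the tool's axes as they then stand; what a row does not reach is not made up. A row lasts 1/10 s, in which the tool goes at most 50 mm and 8.59 degrees, less where a joint would pass 70% of its speed; a pose out of reach is approached as far as the arm can. A call is refused whole if a number of a shift passes 0.05 or a number of a turn 8.59, either way. A call with a gripper value outside its range is refused whole. The fingers move at their own pace and stop on an object; "squeeze" is the grip in N (left out, the last holds). Time passes only in rows, so rows that do not move let the fingers close, or fill a call up. It gives the time, the measured TCP pose, the force and the opening at its end, in the units of the state.
- bot.read_state(): the state, without advancing time (a new reading comes with each control period).
- bot.read_camera(name): name is "side" or "top" or "wrist"; returns the picture (420x560x3 uint8, red, green, blue); there is no depth.
- bot.get_calibration(name): a dict with "fx", "fy", "cx", "cy" (pixels), "k1" (the pictures are not rectified: a ray, as slopes to the right and down, at radius r is drawn at 1 + k1 r^2 times it, then the intrinsics apply), "R" (3x3) and "t" (3): a world point X has camera coordinates R X + t. Camera axes: x right, y down, z forward; pixel columns grow to the right and rows downward; lengths in m; the calibration is good to about 2 mm. A picture is of the moment at which its call begins: read the wrist's pose just before it. get_calibration takes no time and is no camera call; for the wrist camera it gives the pose at the moment of the call.
- bot.finish_job(): hands the job in, once; it reports no verdict.
The state is a dict: "time": time; "q": joint angles; "joint_vel": joint speeds; "joint_torque": joint torques, N m; "tool_pos": TCP position; "tcp_rot": TCP orientation; "wrist_force": force on the tool from outside, world axes, zero at the start; "torque": the same for the moment, N m; "width": opening from 0.0 (shut) to 1.0 (fully open).
Only numpy, scipy, OpenCV 4.12 (cv2) and the standard library are available. Lean on these libraries where they do the work, as an engineer would, in place of code of your own. Each camera call takes 0.05 s, during which the arm holds its last target.

## Task

The motor-driven banding wheel is still in gear, with its selector rod pulled out. Push the rod in to its middle click, which is neutral, and leave it there; then swing the freed wheel round by its upright wooden hand peg until the wide notch in its rim faces the flip latch, and tip the latch over so that its nose drops fully into that notch. Leave the saucer centred on the wheel, and leave the tools, jar and blocks round it where they are.

Things in the scene. Friction and masses are not known exactly. Their poses are not given: they have to be found in the camera images.
- wheel_stand: Grey cast stand of the banding wheel, fixed. Origin on the bench under the wheel axis; its y axis points roughly to the robot's right, its +x side faces the robot. Base plate y -167 to 129, x +-80 mm, 18 mm high. Along +y the gearbox end, 84 mm wide, 58 high, to y 129. On the axis the aluminium wheel, 210 mm across, 12 thick, top at z 90. At y -153 the latch post, 40 mm wide, cheeks to z 119.
- selector_rod (a joint): Gear rod along the stand's y, m: +0.020 pulled out (in gear, start), 0 middle click (neutral), -0.020 pushed in (in gear). Detent: about 9 N to leave a click; half-way (10 mm) it tips over, snaps on to the next by itself and settles within 1 mm. In gear the wheel only rocks up to 40 degrees between dogs; it is free from -0.010 to +0.010.
- rod_knob (a point): Centre of the outer face of the rod's black mushroom knob (38 mm across, 20 long, on a 12 mm rod); in the stand's frame at x 0, y 180 mm + joint value, z 36 mm. Push it toward the stand's -y. Dark rings on the rod outside the brass bush (whose end is at y 138 mm): two when out, one at the middle, none when in. Wheel rim is 75 mm away.
- wheel (a joint): Turn of the wheel about the stand's z axis, rad, counter-clockwise seen from above positive; 0 = wide notch at the latch. Starts between -1.7 and -1.0: the short way home is counter-clockwise. In neutral about 1.3 N at the hand peg turns it, and drag keeps it where it is left.
- turning_peg (a point): Point on the axis of the upright wooden hand peg on the wheel's rim, at z 130 mm (40 mm over the wheel's top; the peg tops out at z 146). The peg is 19 mm thick, 94 mm from the wheel's axis, at the angle 66 degrees + wheel value in the stand's frame (counter-clockwise from its +x axis).
- wide_notch (a point): Mouth of the wide notch at the wheel's top face (z 90 mm), 96 mm from the axis, at the angle -90 degrees + wheel value in the stand's frame. It is 26 mm wide, cut through the plate from radius 83 mm to the rim at 105. Three other rim notches, 10 mm wide, at 100, 210 and 290 degrees counter-clockwise from it do not take the latch nose.
- flip_latch (a joint): Gravity latch hinged at y -153, z 108 mm, axis along the stand's x. Rad: 0 thrown back, leaning 10 degrees away from the wheel (start); past 0.18 it falls toward the wheel by itself; 1.745 fully down in the wide notch; about 1.54 if it lies on the rim. It drops in if the notch is within 4 mm of true; up to 7 mm off it needs a light press on the arm.
- latch_end (a point): Free end of the steel latch arm (18 mm wide, 8 thick, 66 mm from hinge to end). A lip sticks out 13 mm on its outer side (away from the wheel), a round nose 18 mm wide on the side to the wheel. Thrown back: y -164, z 173 mm in the stand's frame; fully down: y -87, z 108. Tip it by pushing here toward the stand's +y from the outer side.
- saucer: Cream saucer, 112 mm across and 18 mm high, standing loose on the middle of the wheel and turning with it; must stay centred. Origin under its middle.
- flat_brush: Flat paint brush lying before the stand, 68 x 219 x 24 mm; bystander. Origin under its middle.
- wood_block: Dark wood block, 32 x 45 x 30 mm; bystander. Origin under its middle.
- pliers: Pliers lying behind the wheel, 51 x 182 x 17 mm; bystander. Origin under its middle.
- small_jar: Closed jar standing behind the wheel, 62 mm across, 127 mm high; bystander. Origin under its middle.
- dowel_block: Cream cylinder block, 48 mm across, 42 mm high, standing behind and beside the latch; bystander. Origin under its middle.
- scraper: Ivory scraper lying before the rod, 44 x 109 x 9 mm; bystander. Origin under its middle.

How it is judged:
On the way, in this order (a step that is already met when the one before it is completed fails the run):
1. the selector rod rests at its middle click (value of joint selector_rod between -0.004 and 0.004 m), for 0.2 s.
2. the latch nose is fully down in the wide notch (value of joint flip_latch above 1.69 rad and x of wide_notch in the frame of wheel_stand between -0.008 and 0.008 m and y of wide_notch in the frame of wheel_stand below -0.09 m), for 0.2 s.
At the end, for the whole second after the job is handed in: The selector rod rests at its middle click (within 4 mm of it), the wheel stands still with its wide notch at the latch (within 8 mm), and the latch is fully down in that notch (within 0.055 rad of its stop), the saucer still centred on the wheel (within 12 mm) (all of step 1 and all of step 2 and horizontal distance between saucer and wheel_stand below 0.012 m and velocity of joint wheel between -0.05 and 0.05 rad/s and velocity of joint flip_latch between -0.05 and 0.05 rad/s); the robot touches nothing.
It fails at once if a bystander is shifted by more than 30 mm (distance of any of flat_brush, wood_block, pliers, small_jar, dowel_block, scraper from where it was at the start of the episode above 0.03 m).
It fails at once if the saucer is knocked more than 12 mm off the wheel's centre or tipped (horizontal distance between saucer and wheel_stand above 0.012 m or angle between saucer's own z axis and vertical above 0.25 rad).
It also fails if it takes over 58 s, if anything falls off the work surface, if the arm or the gripper's body presses on something with over 40 N, if the wrist force passes 120 N, or if a joint passes its speed limit or range.

## Working session

There is one attempt and no reset: what is moved stays moved. The work goes in short steps, Python scripts to look and compute and a tool call to move; the robot and the scene stay as the last step left them, time stands still between calls to the robot, and variables do not carry over. Pictures are saved under pics/ and viewed, and the job is handed in when it is done.

Besides the shell and the picture viewer there is one more tool, called in YAML: its name, and indented under it one key for each argument. arm_command: Moves the arm, as the interface text tells. Its arguments: {"type":"object","properties":{"slide":{"type":"array","items":{"type":"array","items":{"type":"number"}}},"angular":{"type":"array","items":{"type":"array","items":{"type":"number"}}},"hand":{"type":"array","items":{"type":"number"}},"squeeze":{"type":"number"}},"required":["slide","angular","hand"]}

```bash
ls; mkdir -p pics; cat > h.py <<'E'
import numpy as np, cv2
from workcell import bot
def snap(n,f):
    c=bot.get_calibration(n); im=bot.read_camera(n); cv2.imwrite('pics/'+f+'.png',im[:,:,::-1]); np.save('pics/'+f+'.npy',im)
    import pickle; pickle.dump(c,open('pics/'+f+'.pkl','wb')); return im,c
def load(f):
    import pickle; return np.load('pics/'+f+'.npy'),pickle.load(open('pics/'+f+'.pkl','rb'))
def ray(c,u,v):
    x=(u-c['cx'])/c['fx'];y=(v-c['cy'])/c['fy'];xd,yd=x,y
    for _ in range(30):
        s=1+c['k1']*(x*x+y*y); x,y=xd/s,yd/s
    R=np.array(c['R']);t=np.array(c['t']); return -R.T@t, R.T@np.array([x,y,1.])
def plane(c,u,v,z):
    o,d=ray(c,u,v); return o+d*(z-o[2])/d[2]
def proj(c,X):
    p=np.array(c['R'])@np.array(X)+np.array(c['t']); x,y=p[0]/p[2],p[1]/p[2]; s=1+c['k1']*(x*x+y*y)
    return c['cx']+c['fx']*x*s, c['cy']+c['fy']*y*s
E
python3 - <<'E'
from h import *
s=bot.read_state(); print(s)
for n in('top','side','wrist'):
    im,c=snap(n,n+'0'); print(n,{k:np.round(v,3).tolist() for k,v in c.items()})
E
```

```text
pics
{'time': 0.0, 'q': array([-1.38591858e+00,  2.64761373e-01,  1.60545801e+00,  2.95286389e-05,
        1.27371144e+00, -3.68832194e-02]), 'joint_vel': array([ 0.00107685,  0.00117027, -0.00034812, -0.00137473, -0.00187056,
       -0.00226887]), 'joint_torque': array([-6.74696412e-05, -5.15110195e+01, -3.67316294e+01, -5.06382585e-04,
        1.29071155e-02,  1.12960922e-05]), 'tool_pos': array([ 0.14834369, -0.65771925,  0.23791112]), 'tcp_rot': array([-3.11998227e+00, -3.47356180e-01,  2.27146013e-04]), 'wrist_force': array([-0.11873258,  0.12295383, -0.89246194]), 'torque': array([-0.00465636, -0.00360026,  0.02158163]), 'width': 1.0006898263088864}
top {'fx': 417.362, 'fy': 417.362, 'cx': 278.566, 'cy': 213.45, 'k1': -0.126, 'R': [[0.02, -1.0, 0.022], [-0.985, -0.023, -0.173], [0.174, -0.018, -0.985]], 't': [-0.114, 0.57, 1.017]}
side {'fx': 437.356, 'fy': 437.356, 'cx': 285.974, 'cy': 211.196, 'k1': 0.014, 'R': [[0.891, -0.453, -0.017], [-0.293, -0.548, -0.784], [0.346, 0.703, -0.621]], 't': [-0.55, 0.221, 0.865]}
wrist {'fx': 370.917, 'fy': 370.917, 'cx': 274.532, 'cy': 211.643, 'k1': -0.034, 'R': [[0.22, -0.975, -0.001], [-0.935, -0.211, 0.285], [-0.278, -0.062, -0.959]], 't': [-0.674, -0.037, 0.379]}
```

View pics/top0.png

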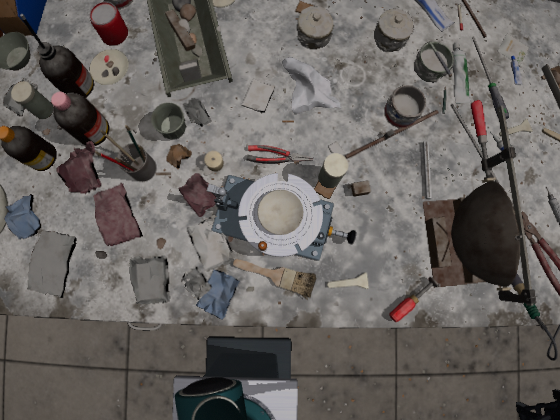

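View pics/side0.png

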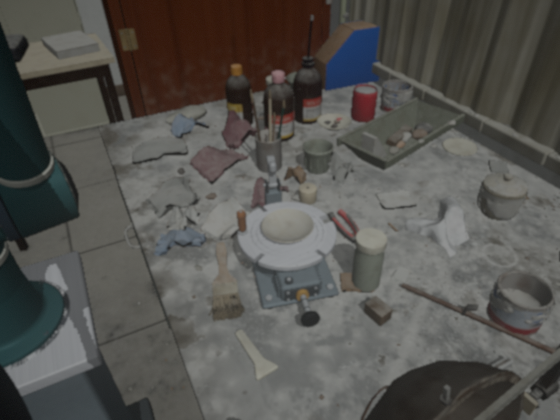

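```bash
python3 - <<'E'
from h import *
im,c=load('top0'); cv2.imwrite('pics/tz.png',cv2.resize(im[140:310,170:390],None,fx=3.6,fy=3.5,interpolation=cv2.INTER_CUBIC)[:,:,::-1])
im,c=load('side0'); cv2.imwrite('pics/sz.png',cv2.resize(im[170:340,190:390],None,fx=3.5,fy=3.5,interpolation=cv2.INTER_CUBIC)[:,:,::-1])
E
```

```text
(no output)
```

View pics/tz.png

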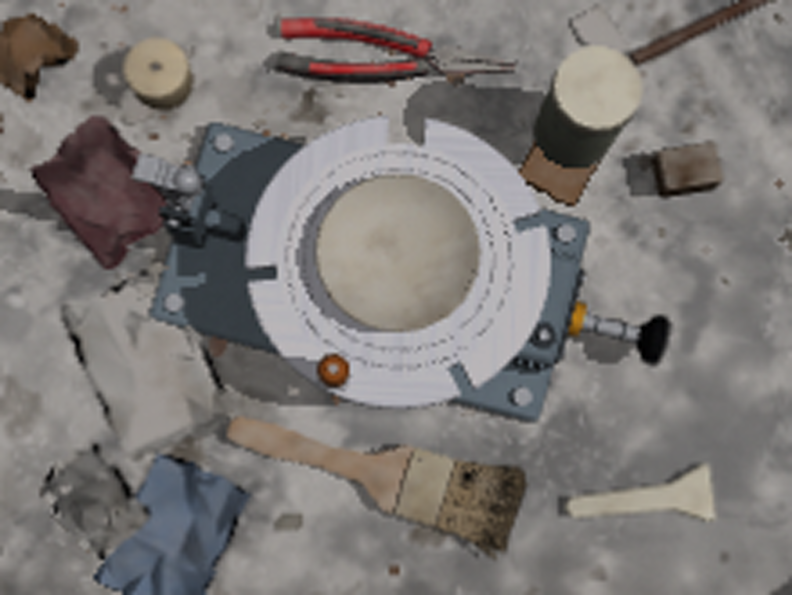

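View pics/sz.png

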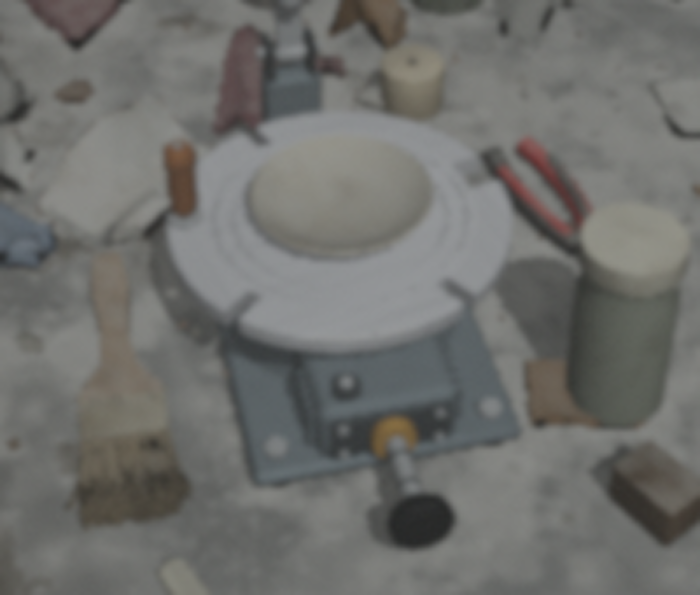

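View pics/wrist0.png

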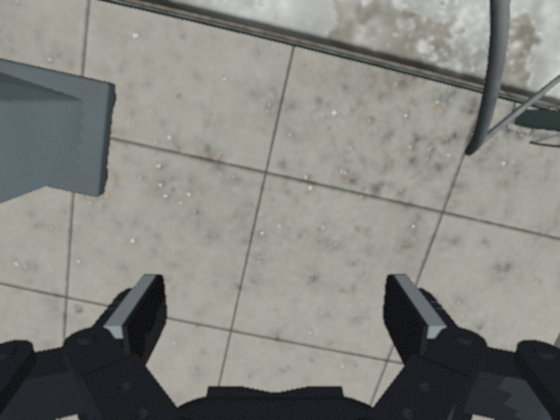

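```bash
python3 - <<'E'
from h import *
im,c=load('top0')
P=lambda u,v,z: plane(c,170+u/3.6,140+v/3.5,z)
# rim points clicked by edge of bright region along rays from the centre
g=im.astype(float).min(2); h=cv2.cvtColor(im,cv2.COLOR_RGB2HSV)
m=((h[...,2]>150)&(h[...,1]<40)).astype(np.uint8)
n,l,s,_=cv2.connectedComponentsWithStats(m); 
cu,cv_=170+400/3.6,140+258/3.5
k=l[int(cv_)-28, int(cu)-20]; print(k,s[k])
cs,_=cv2.findContours((l==k).astype(np.uint8),cv2.RETR_EXTERNAL,cv2.CHAIN_APPROX_NONE)
pts=np.array([plane(c,p[0][0],p[0][1],.09)[:2] for p in max(cs,key=len)])
# robust circle
from scipy.optimize import least_squares
f=lambda q:np.hypot(*(pts-q[:2]).T)-q[2]
r=least_squares(f,[*pts.mean(0),.105],loss='soft_l1',f_scale=.001).x; print('centre',r)
print('peg top',P(333,368,.146)); pg=P(333,368,.146)
print('knob',P(665,340,.036),P(655,340,.036)); print('bush',P(578,320,.036))
no=P(407,132,.09); print('notch',no)
print('latch hinge',P(190,218,.11),'latch end?',P(185,178,.17))
C=r[:2]
print('peg r',np.hypot(*(pg[:2]-C)),'notch r',np.hypot(*(no[:2]-C)))
a=lambda p:np.degrees(np.arctan2(*(p[:2]-C)[::-1]))
print('ang peg',a(pg),'notch',a(no),'knob dir(y)',a(P(660,340,.036)),'hinge',a(P(190,218,.11)))
for n_,q in dict(boltbl=(174,301),tl=(223,142),tr=(566,233),br=(522,396)).items(): print(n_,P(*q,.02))
E
```

```text
321 [ 239  162  115   94 3864]
centre [ 0.5722627  -0.11530582  0.10824462]
peg top [ 0.48125177 -0.06455049  0.146     ]
knob [ 0.51778556 -0.30075034  0.036     ] [ 0.51764031 -0.29346095  0.036     ]
bush [ 0.53139379 -0.23760826  0.036     ]
notch [ 0.6570948  -0.11047433  0.09      ]
latch hinge [0.58668285 0.03522358 0.11      ] latch end? [0.60126684 0.03249987 0.17      ]
peg r 0.10420697469744779 notch r 0.08496957374828751
ang peg 150.8522935359376 notch 3.2596783388725017 knob dir(y) -106.70216142103428 hinge 84.52798135072072
boltbl [0.54113414 0.054809   0.02      ]
tl [0.66448087 0.02400171 0.02      ]
tr [ 0.59988026 -0.2311205   0.02      ]
br [ 0.47567218 -0.199234    0.02      ]
```

```bash
cat >> h.py <<'E'
C=np.array([.5655,-.1063]); A=np.radians(-104.3)
ey=np.array([np.cos(A),np.sin(A)]); ex=np.array([np.cos(A-np.pi/2),np.sin(A-np.pi/2)])
def S(x,y,z): return np.array([*(C+x*ex+y*ey),z])
def inv(p): d=np.array(p[:2])-C; return np.array([d@ex,d@ey])
from scipy.spatial.transform import Rotation as Ro
def pose():
    s=bot.read_state(); R=Ro.from_rotvec(s['tcp_rot']).as_matrix(); return s,np.array(s['tool_pos']),R
E
python3 - <<'E'
from h import *
w=-1.362
for f in('top0','side0'):
    im,c=load(f); im=cv2.resize(im,None,fx=3,fy=3,interpolation=cv2.INTER_CUBIC)
    def d(p,col):
        u,v=proj(c,p); cv2.circle(im,(int(3*u+1),int(3*v+1)),4,col,1)
    for a in range(0,360,12): d(S(.105*np.cos(np.radians(a)),.105*np.sin(np.radians(a)),.09),(255,0,0))
    a=np.radians(66)+w; d(S(.094*np.cos(a),.094*np.sin(a),.146),(0,0,255))
    a=np.radians(-90)+w; d(S(.096*np.cos(a),.096*np.sin(a),.09),(0,255,0))
    d(S(0,.2,.036),(255,255,0)); d(S(0,-.164,.173),(255,0,255)); d(S(0,.138,.036),(0,255,255))
    for x in(-.08,.08):
        for y in(-.167,.129): d(S(x,y,.018),(255,0,255))
    u,v=proj(c,S(0,0,.09)); u=int(3*u);v=int(3*v)
    im=im[max(0,v-260):v+260,u-350:u+350]; cv2.imwrite('pics/'+f+'ov.png',im[:,:,::-1])
im,c=load('top0')
print('jar',plane(c,170+598/3.6,140+85/3.5,.127), 'block',plane(c,170+690/3.6,140+165/3.5,.03))
s,p,R=pose(); print(R.round(3)); print('target',S(0,.25,0),'delta tool',R.T@(S(0,.25,.2)-p))
E
```

```text
jar [ 0.68469469 -0.23850883  0.127     ] block [ 0.65300982 -0.32236369  0.03      ]
[[ 0.976  0.22  -0.   ]
 [ 0.22  -0.976  0.002]
 [ 0.    -0.002 -1.   ]]
target [ 0.50375025 -0.34855393  0.        ] delta tool [ 0.41470529 -0.22349151  0.0386212 ]
```

View pics/top0ov.png

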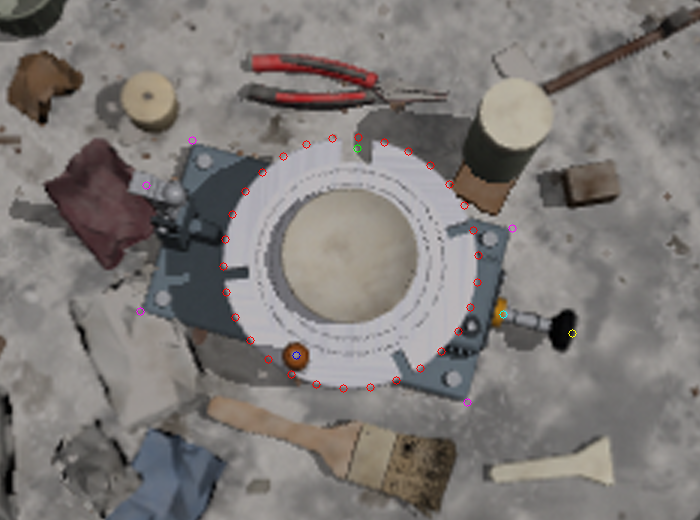

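View pics/side0ov.png

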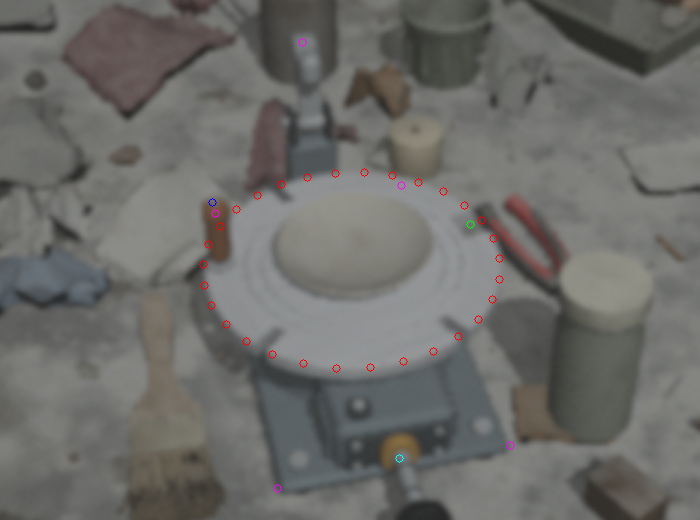

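arm_command:
  slide:
    - [0.05,-0.028,0]
    - [0.05,-0.028,0]
    - [0.05,-0.028,0]
    - [0.05,-0.028,0]
    - [0.05,-0.028,0]
    - [0.05,-0.028,0]
    - [0.05,-0.028,0]
    - [0.05,-0.028,0]
  angular:
    - [0,0,0]
    - [0,0,0]
    - [0,0,0]
    - [0,0,0]
    - [0,0,0]
    - [0,0,0]
    - [0,0,0]
    - [0,0,0]
  hand: [0,0,0,0,0,0,0,0]

```text
time: 0.95
tool_pos: [0.447, -0.3894, 0.2349]
tcp_rot: [-3.121, -0.328, 0.004]
wrist_force: [0.0, -0.5, -0.1]
width: -0.001
```

```bash
cat > st.py <<'E'
from h import *
import sys
s,p,R=pose(); print('t',round(s['time'],2),'tcp',p.round(4),'stand',inv(p).round(4),'xyaw',np.degrees(np.arctan2(R[1,0],R[0,0])).round(1),'F',s['wrist_force'].round(1),'w',round(s['width'],3),'q6',s['q'][5].round(2)); print('tilt',R[:,2].round(3))
if len(sys.argv)>3:
    X=S(*map(float,sys.argv[1:4])); print('dtool',(R.T@(X-p)).round(4))
E
python3 st.py 0 .25 .2
```

```text
t 0.95 tcp [ 0.447  -0.3894  0.2349] stand [0.0449 0.3036] xyaw 12.0 F [ 0.  -0.5 -0.1] w -0.001 q6 0.6
tilt [-0.003  0.003 -1.   ]
dtool [ 0.064  -0.0281  0.0348]
```

arm_command:
  slide:
    - [0,0,0]
    - [0,0,0]
    - [0,0,0]
    - [0.009,-0.0105,0.04]
    - [0.009,-0.0105,0.04]
    - [0.009,-0.0105,0.04]
    - [0.009,-0.0105,0.04]
    - [0.009,-0.0105,0.04]
  angular:
    - [0,0,8.5]
    - [0,0,8.5]
    - [0,0,8.5]
    - [0,0,1]
    - [0,0,0]
    - [0,0,0]
    - [0,0,0]
    - [0,0,0]
  hand: [0,0,0,0,0,0,0,0]

```text
time: 1.75
tool_pos: [0.5166, -0.3463, 0.0372]
tcp_rot: [3.109, -0.41, 0.019]
wrist_force: [-0.4, 0.0, 0.1]
width: -0.001
```

```bash
python3 st.py 0 .22 .032;  python3 - <<'E'
from h import *
snap('wrist','wrist1');
E
```

```text
t 1.75 tcp [ 0.5166 -0.3463  0.0372] stand [-0.0119  0.2447] xyaw -15.0 F [-0.4  0.   0.1] w -0.001 q6 1.2
tilt [ 0.012 -0.007 -1.   ]
dtool [-0.0123 -0.0245  0.0049]
```

View pics/wrist1.png

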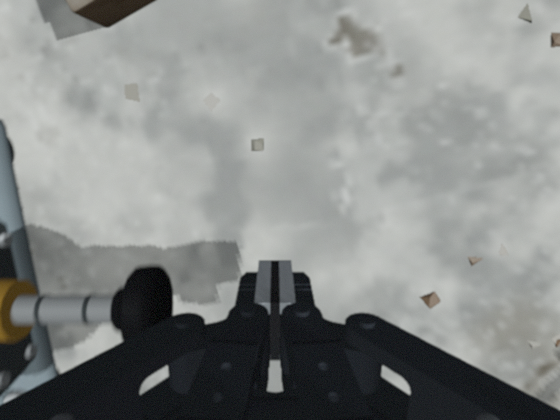

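arm_command:
  slide:
    - [-0.012,0,0.005]
    - [0,-0.008,0]
    - [0,-0.006,0]
    - [0,-0.004,0]
    - [0,-0.003,0]
    - [0,-0.003,0]
    - [0,-0.003,0]
    - [0,-0.003,0]
  angular:
    - [0,0,-0.7]
    - [0,0,0]
    - [0,0,0]
    - [0,0,0]
    - [0,0,0]
    - [0,0,0]
    - [0,0,0]
    - [0,0,0]
  hand: [0,0,0,0,0,0,0,0]

```text
time: 2.6
tool_pos: [0.5097, -0.3108, 0.0245]
tcp_rot: [3.113, -0.384, 0.002]
wrist_force: [-5.1, -16.8, -9.1]
width: -0.001
```

```bash
python3 st.py 0 .205 .032;  python3 - <<'E'
from h import *
snap('wrist','wrist2');
E
```

```text
t 2.6 tcp [ 0.5097 -0.3108  0.0245] stand [0.0036 0.2119] xyaw -14.1 F [ -5.1 -16.8  -9.1] w -0.001 q6 1.23
tilt [ 0.001 -0.005 -1.   ]
dtool [ 0.0036 -0.0069 -0.0076]
```

View pics/wrist2.png

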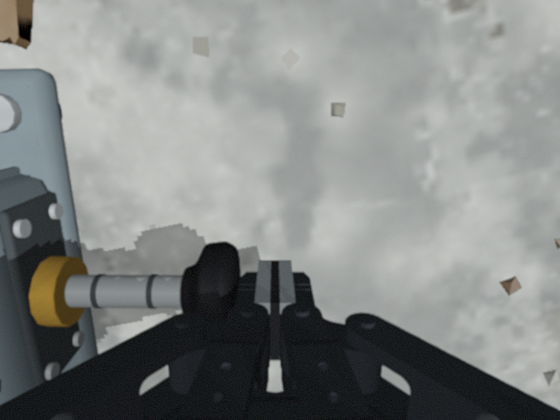

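arm_command:
  slide:
    - [0,0.002,-0.006]
    - [0,-0.004,-0.002]
    - [0,-0.004,0]
    - [0,-0.004,0]
    - [0,-0.004,0]
    - [0,-0.004,0]
    - [0,-0.003,0]
    - [0,-0.003,0]
  angular:
    - [0,0,0]
    - [0,0,0]
    - [0,0,0]
    - [0,0,0]
    - [0,0,0]
    - [0,0,0]
    - [0,0,0]
    - [0,0,0]
  hand: [0,0,0,0,0,0,0,0]

```text
time: 3.45
tool_pos: [0.5102, -0.3111, 0.0335]
tcp_rot: [3.073, -0.365, 0.005]
wrist_force: [-3.9, -13.5, -5.0]
width: -0.001
```

```bash
python3 st.py 0 .205 .032;  python3 - <<'E'
from h import *
snap('wrist','wrist3');
E
```

```text
t 3.45 tcp [ 0.5102 -0.3111  0.0335] stand [0.003  0.2121] xyaw -13.5 F [ -3.9 -13.5  -5. ] w -0.001 q6 1.28
tilt [-0.003 -0.047 -0.999]
dtool [ 0.0031 -0.0071  0.0012]
```

View pics/wrist3.png

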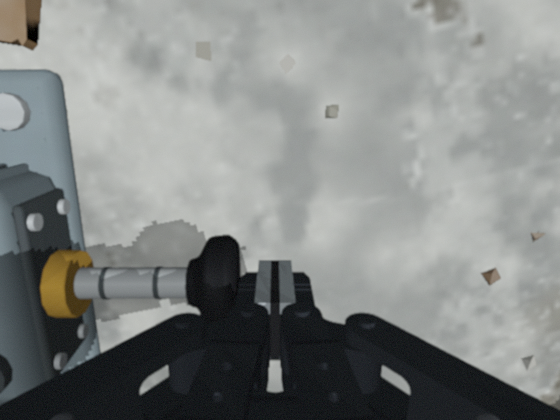

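arm_command:
  slide:
    - [0,0.004,0]
    - [0,0,0]
    - [0,-0.01,0]
    - [0,-0.01,0]
    - [0,0,0]
    - [0,0,0]
    - [0,0,0]
    - [0,0,0]
  angular:
    - [2.7,0,0]
    - [0,0,0]
    - [0,0,0]
    - [0,0,0]
    - [0,0,0]
    - [0,0,0]
    - [0,0,0]
    - [0,0,0]
  hand: [0,0,0,0,0,0,0,0]

```text
time: 4.3
tool_pos: [0.5144, -0.2984, 0.0357]
tcp_rot: [3.107, -0.364, 0.017]
wrist_force: [0.6, 0.8, -0.2]
width: -0.001
```

```bash
python3 st.py 0 .205 .032;  python3 - <<'E'
from h import *
snap('wrist','wrist4');
E
```

```text
t 4.3 tcp [ 0.5144 -0.2984  0.0357] stand [0.0021 0.1988] xyaw -13.4 F [ 0.6  0.8 -0.2] w -0.001 q6 1.25
tilt [ 0.009 -0.015 -1.   ]
dtool [0.0019 0.0062 0.0038]
```

View pics/wrist4.png

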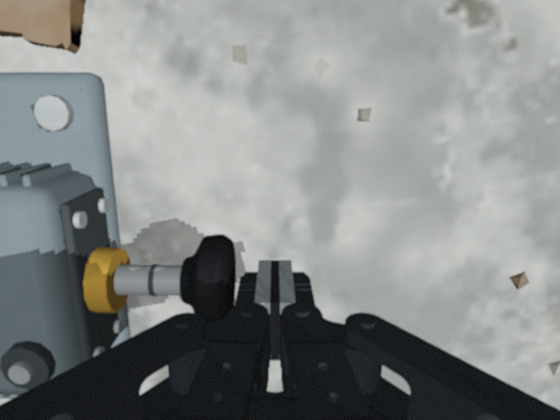

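arm_command:
  slide:
    - [0,0.02,-0.005]
    - [0,0.005,-0.04]
    - [0,0,-0.05]
    - [0,0,-0.05]
    - [0,0,-0.05]
    - [0,0,0]
    - [0,0,0]
    - [0,0,0]
  angular:
    - [0,0,0]
    - [0,0,0]
    - [0,0,0]
    - [0,0,6.5]
    - [0,0,6.5]
    - [0,0,0]
    - [0,0,0]
    - [0,0,0]
  hand: [0,0,0,0,0.03,0.055,0.055,0.055]

```text
time: 5.15
tool_pos: [0.5064, -0.3187, 0.2365]
tcp_rot: [3.047, -0.726, 0.014]
wrist_force: [0.7, 0.0, -0.4]
width: 0.641
```

```bash
python3 st.py 0.0919 -.0196 .22;  python3 - <<'E'
from h import *
snap('top','top1');snap('wrist','wrist5')
im,c=load('top1'); cv2.imwrite('pics/tz1.png',cv2.resize(im[140:310,170:390],None,fx=3.6,fy=3.5,interpolation=cv2.INTER_CUBIC)[:,:,::-1])
E
```

```text
t 5.15 tcp [ 0.5064 -0.3187  0.2365] stand [0.0048 0.2205] xyaw -26.8 F [ 0.7  0.  -0.4] w 0.641 q6 1.44
tilt [ 0.006 -0.011 -1.   ]
dtool [-0.1372 -0.2156  0.0135]
```

View pics/tz1.png

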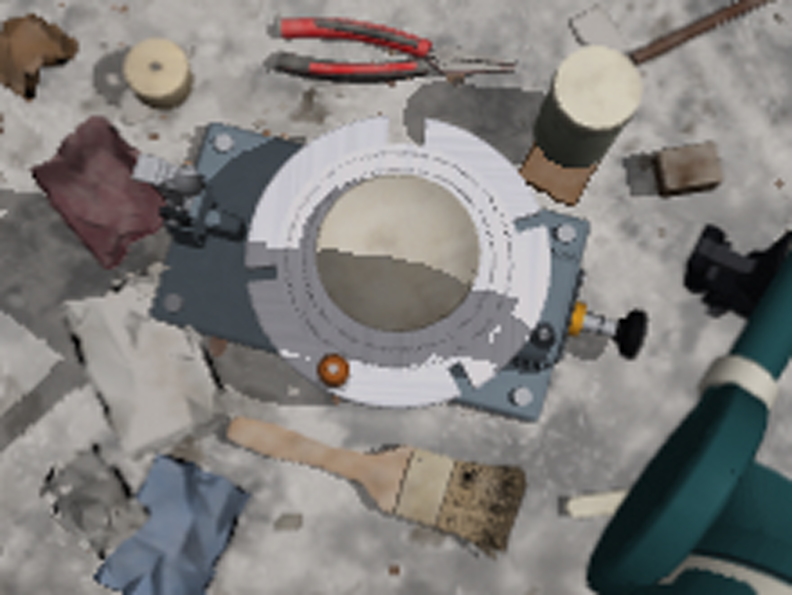

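View pics/wrist5.png

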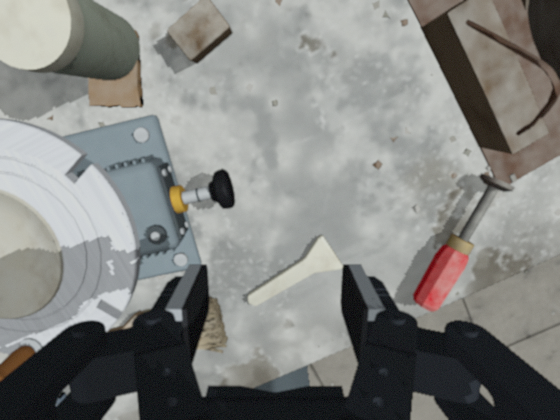

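arm_command:
  slide:
    - [-0.024,-0.038,0]
    - [-0.024,-0.038,0]
    - [-0.024,-0.038,0]
    - [-0.024,-0.038,0]
    - [-0.024,-0.038,0]
    - [-0.016,-0.025,0]
    - [0,0,0]
    - [0,0,0]
  angular:
    - [0,0,0]
    - [0,0,0]
    - [0,0,0]
    - [0,0,0]
    - [0,0,0]
    - [0,0,0]
    - [0,0,0]
    - [0,0,0]
  hand: [0.055,0.055,0.055,0.055,0.055,0.055,0.055,0.055]

```text
time: 6.05
tool_pos: [0.4717, -0.055, 0.2159]
tcp_rot: [3.05, -0.728, -0.035]
wrist_force: [-0.2, -0.4, 0.8]
width: 0.645
```

```bash
python3 st.py 0.0919 -.0196 .115;  python3 - <<'E'
from h import *
snap('wrist','wrist6')
E
```

```text
t 6.05 tcp [ 0.4717 -0.055   0.2159] stand [ 0.1036 -0.0266] xyaw -26.8 F [-0.2 -0.4  0.8] w 0.645 q6 1.88
tilt [-0.023 -0.001 -1.   ]
dtool [0.0149 0.0031 0.1006]
```

View pics/wrist6.png

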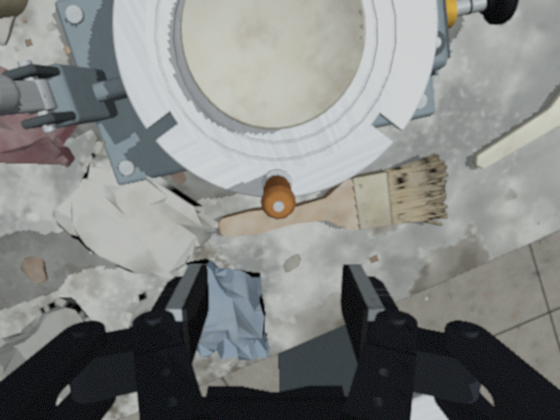

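```bash
python3 - <<'E'
from h import *
im,c=load('wrist6'); p=plane(c,278,207,.146); print(p,inv(p),np.hypot(*inv(p)),np.degrees(np.arctan2(*inv(p)[::-1])))
# rim circle from wrist
h=cv2.cvtColor(im,cv2.COLOR_RGB2HSV)
for n,(u,v) in dict(slotL=(172,118),slotR=(383,145)).items():
    p=plane(c,u,v,.09); print(n,inv(p),np.hypot(*inv(p)),np.degrees(np.arctan2(*inv(p)[::-1])))
E
```

```text
[ 0.48242177 -0.06334516  0.146     ] [ 0.09111392 -0.02110367] 0.09352599231574996 -13.040809719946902
slotL [ 0.03036943 -0.08040347] 0.08594777829045554 -69.30779919569692
slotR [0.07995339 0.0576656 ] 0.09857924110193274 35.80065951058534
```

arm_command:
  slide:
    - [0.014,0.003,0]
    - [0,0,0.03]
    - [0,0,0.03]
    - [0,0,0.025]
    - [0,0,0.015]
    - [0,0,0]
    - [0,0,0]
    - [0,0,0]
  angular:
    - [0,1.3,0]
    - [0,0,0]
    - [0,0,0]
    - [0,0,0]
    - [0,0,0]
    - [0,0,0]
    - [0,0,0]
    - [0,0,0]
  hand: [0.055,0.055,0.055,0.055,0.055,0.055,0.055,0.055]

```text
time: 6.9
tool_pos: [0.4897, -0.0786, 0.1124]
tcp_rot: [3.036, -0.744, 0.016]
wrist_force: [0.3, 1.0, -0.3]
width: 0.646
```

```bash
python3 st.py 0.0913 -.0209 .115;  python3 - <<'E'
from h import *
snap('wrist','wrist7')
E
```

```text
t 6.9 tcp [ 0.4897 -0.0786  0.1124] stand [ 0.0803 -0.0081] xyaw -27.5 F [ 0.3  1.  -0.3] w 0.646 q6 1.86
tilt [ 0.006 -0.018 -1.   ]
dtool [-0.0136 -0.0099 -0.0029]
```

View pics/wrist7.png

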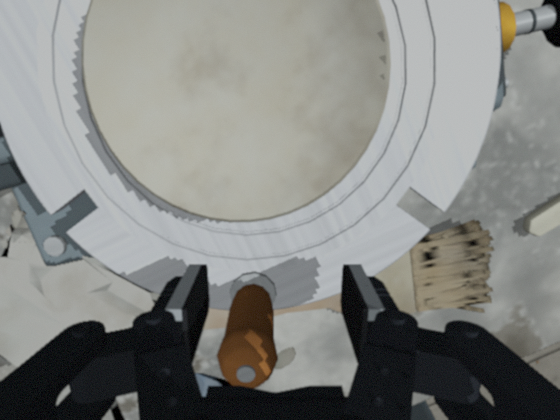

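arm_command:
  slide:
    - [-0.013,-0.01,-0.003]
    - [0,0,0]
    - [0,0,0]
    - [0,0,0]
    - [0,0,0]
    - [0,0,0]
    - [0,0,0]
    - [0,0,0]
  angular:
    - [0.8,0,0]
    - [0,0,0]
    - [0,0,0]
    - [0,0,0]
    - [0,0,0]
    - [0,0,0]
    - [0,0,0]
    - [0,0,0]
  hand: [0.055,0.055,0.05,0.04,0.03,0.023,0.023,0.023]
  squeeze: 20

```text
time: 7.75
tool_pos: [0.485, -0.0625, 0.1196]
tcp_rot: [3.051, -0.746, 0.035]
wrist_force: [-0.3, 0.0, -0.2]
width: 0.273
```

```bash
python3 st.py 0.0913 -.0209 .115;  python3 - <<'E'
from h import *
snap('wrist','wrist8')
E
```

```text
t 7.75 tcp [ 0.485  -0.0625  0.1196] stand [ 0.0888 -0.0226] xyaw -27.5 F [-0.3  0.  -0.2] w 0.273 q6 1.87
tilt [ 0.021 -0.006 -1.   ]
dtool [-0.0021  0.0022  0.0045]
```

View pics/wrist8.png

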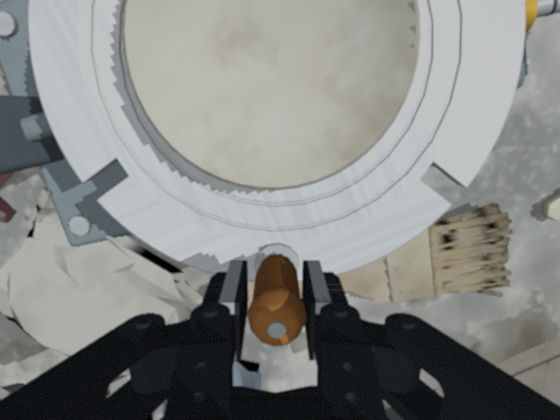

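arm_command:
  slide:
    - [-0.002,0.005,0.004]
    - [0.0003,0.0066,0]
    - [0.0003,0.0066,0]
    - [0.0003,0.0066,0]
    - [0.0003,0.0066,0]
    - [0.0003,0.0066,0]
    - [0.0003,0.0066,0]
    - [0.0003,0.0066,0]
  angular:
    - [0,-1,-3]
    - [0,0,-4]
    - [0,0,-4]
    - [0,0,-4]
    - [0,0,-4]
    - [0,0,-4]
    - [0,0,-4]
    - [0,0,-4]
  hand: [0.023,0.023,0.023,0.023,0.023,0.023,0.023,0.023]

```text
time: 8.6
tool_pos: [0.4736, -0.1094, 0.1149]
tcp_rot: [-3.131, -0.129, -0.008]
wrist_force: [-1.1, 1.4, 0.7]
width: 0.272
```

```bash
cat > pg.py <<'E'
from h import *
s,p,R=pose(); q=inv(p); print('t',round(s['time'],2),'r',np.hypot(*q).round(4),'ang',np.degrees(np.arctan2(q[1],q[0])).round(2),'z',p[2].round(4),'y-yaw stand err',((np.degrees(np.arctan2(R[1,1],R[0,1]))-165.7-np.degrees(np.arctan2(q[1],q[0]))-90+180)%360-180).round(1),'tilt tool',(R.T@[0,0,-1])[:2].round(3),'F tool',(R.T@s['wrist_force']).round(1),'w',round(s['width'],3),'q6',s['q'][5].round(2))
E
python3 pg.py;  python3 - <<'E'
from h import *
snap('wrist','wrist9')
E
```

```text
t 8.6 r 0.0919 ang 16.26 z 0.1149 y-yaw stand err 2.8 tilt tool [-0.005  0.008] F tool [-1.  -1.5 -0.7] w 0.272 q6 1.2
```

View pics/wrist9.png

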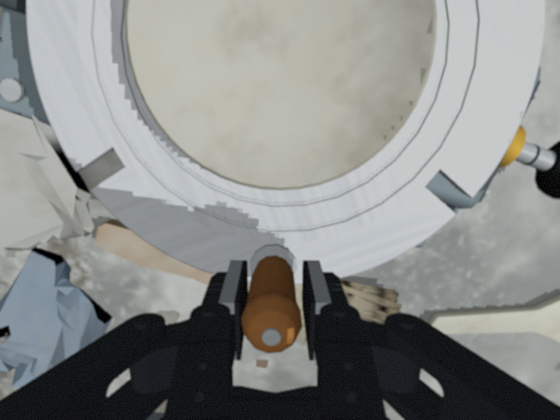

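arm_command:
  slide:
    - [-0.001,0.007,0]
    - [0.0001,0.007,0]
    - [0.0001,0.007,0]
    - [0.0001,0.007,0]
    - [0.0001,0.007,0]
    - [0.0001,0.007,0]
    - [0.0001,0.007,0]
    - [0.0001,0.005,0]
  angular:
    - [0,0,-3]
    - [0,0,-4]
    - [0,0,-4]
    - [0,0,-4]
    - [0,0,-4]
    - [0,0,-4]
    - [0,0,-4]
    - [0,0,-4]
  hand: [0.023,0.023,0.023,0.023,0.023,0.023,0.023,0.023]

```text
time: 9.45
tool_pos: [0.4898, -0.1595, 0.1139]
tcp_rot: [-2.974, -0.976, -0.011]
wrist_force: [-0.6, 1.7, 0.3]
width: 0.27
```

```bash
python3 pg.py
```

```text
t 9.45 r 0.0925 ang 49.42 z 0.1139 y-yaw stand err 1.2 tilt tool [-0.011  0.009] F tool [ 0.5 -1.7 -0.2] w 0.27 q6 0.56
```

arm_command:
  slide:
    - [0,0.007,0]
    - [0.0001,0.006,0]
    - [0.0001,0.006,0]
    - [0.0001,0.004,0]
    - [0,0.001,0]
    - [0,0,0]
    - [0,0,0]
    - [0,0,0]
  angular:
    - [0,0,-3.5]
    - [0,0,-4]
    - [0,0,-4]
    - [0,0,-3]
    - [0,0,-0.5]
    - [0,0,0]
    - [0,0,0]
    - [0,0,0]
  hand: [0.023,0.023,0.023,0.023,0.023,0.023,0.015,0.015]
  squeeze: 20

```text
time: 10.25
tool_pos: [0.5051, -0.1763, 0.1125]
tcp_rot: [-2.817, -1.354, -0.009]
wrist_force: [-0.2, 0.6, 0.4]
width: 0.231
```

```bash
python3 pg.py; python3 - <<'E'
from h import *
snap('wrist','wrist10');snap('top','top2')
im,c=load('top2'); cv2.imwrite('pics/tz2.png',cv2.resize(im[140:310,170:390],None,fx=3.6,fy=3.5,interpolation=cv2.INTER_CUBIC)[:,:,::-1])
E
```

```text
t 10.25 r 0.0925 ang 63.49 z 0.1125 y-yaw stand err 2.2 tilt tool [-0.012  0.012] F tool [ 0.4 -0.6 -0.4] w 0.231 q6 0.27
```

View pics/tz2.png

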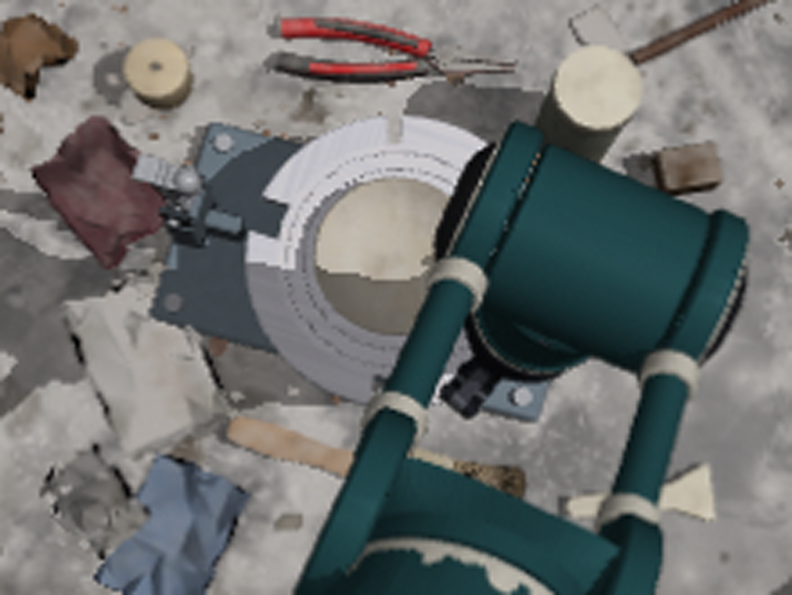

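View pics/wrist10.png

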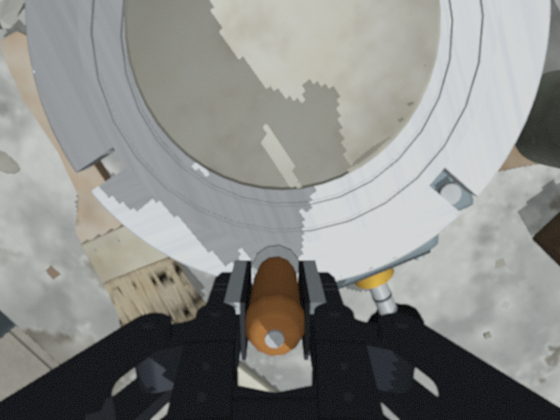

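arm_command:
  slide:
    - [0,0.004,0]
    - [0,0,0]
    - [0,0.001,0]
    - [0,0,0]
    - [0,0,0]
    - [0,0,0]
    - [0,0,0]
    - [0,0,0]
  angular:
    - [0,0,0]
    - [0,0,0]
    - [0,0,0]
    - [0,0,0]
    - [0,0,0]
    - [0,0,0]
    - [0,0,0]
    - [0,0,0]
  hand: [0.015,0.015,0.015,0.015,0.015,0.015,0.015,0.015]

```text
time: 11.15
tool_pos: [0.5079, -0.1789, 0.1125]
tcp_rot: [-2.815, -1.355, -0.006]
wrist_force: [-1.0, 0.8, 1.4]
width: 0.224
```

```bash
python3 pg.py; python3 - <<'E'
from h import *
snap('side','side3');snap('top','top3')
im,c=load('top3'); cv2.imwrite('pics/tz3.png',cv2.resize(im[170:240,205:285],None,fx=10,fy=8.5,interpolation=cv2.INTER_CUBIC)[:,:,::-1])
im,c=load('side3'); cv2.imwrite('pics/sz3.png',cv2.resize(im[140:280,220:360],None,fx=4.2,fy=4.2,interpolation=cv2.INTER_CUBIC)[:,:,::-1])
E
```

```text
t 11.15 r 0.0926 ang 65.87 z 0.1125 y-yaw stand err -0.2 tilt tool [-0.011  0.014] F tool [ 0.  -1.3 -1.4] w 0.224 q6 0.27
```

View pics/tz3.png

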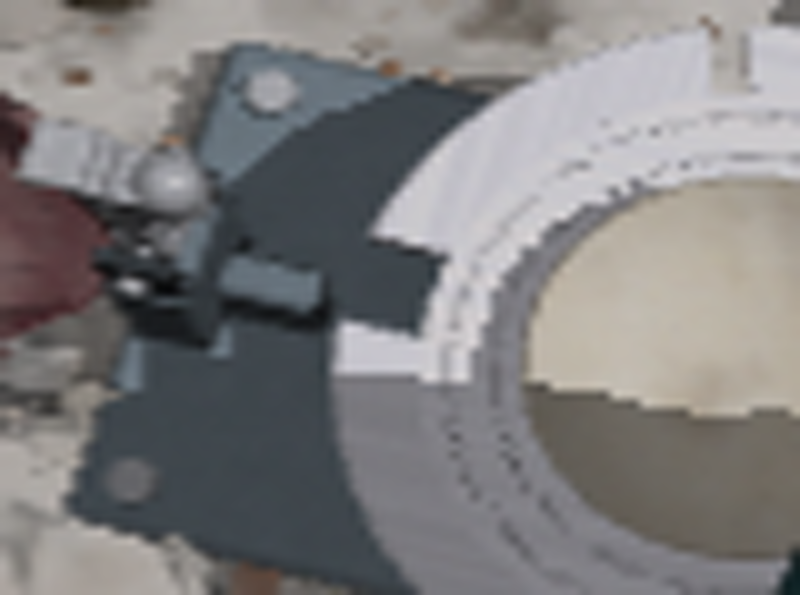

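View pics/sz3.png

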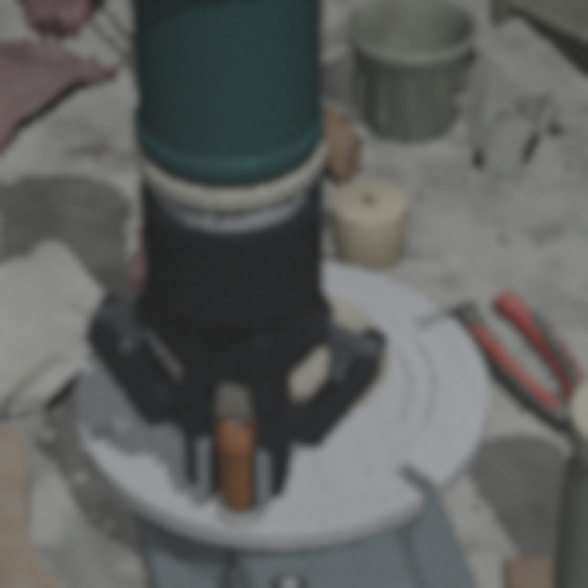

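```bash
python3 - <<'E'
from h import *
im,c=load('top3')
P=lambda u,v,z: inv(plane(c,205+u/10-.0,170+v/8.5,z))
for n,q in dict(o1=(375,237),o2=(340,322),i1=(447,258),i2=(415,333)).items():
    p=P(*q,.09);print(n,p.round(4),np.hypot(*p).round(4))
o=(P(375,237,.09)+P(340,322,.09))/2; i=(P(447,258,.09)+P(415,333,.09))/2; print('mouth',o,'inner',i)
print('arm end centre',P(32,148,.173),P(170,180,.165)); print('bolts',P(270,92,.02),P(130,480,.02))
E
```

```text
o1 [-0.0127 -0.1018] 0.1025
o2 [ 0.0138 -0.103 ] 0.1039
i1 [-0.0116 -0.0828] 0.0836
i2 [ 0.0119 -0.0842] 0.0851
mouth [ 0.00052896 -0.10236675] inner [ 0.00018285 -0.08353488]
arm end centre [ 0.0006022 -0.1743063] [-0.00099168 -0.14263499]
bolts [-0.06310426 -0.15037024] [ 0.06483374 -0.15058123]
```

arm_command:
  slide:
    - [0,0,0]
    - [0,0,0]
    - [0,0,0]
    - [0,0,-0.04]
    - [0,0,-0.05]
    - [0,0,-0.05]
    - [0,0,0]
    - [0,0,0]
  angular:
    - [0,0,0]
    - [0,0,0]
    - [0,0,0]
    - [0,0,0]
    - [0,0,0]
    - [0,0,0]
    - [0,0,-8]
    - [0,0,-8]
  hand: [0.035,0.045,0.045,0.045,0.045,0.03,0,0]

```text
time: 12.05
tool_pos: [0.509, -0.1817, 0.256]
tcp_rot: [-2.594, -1.741, -0.011]
wrist_force: [-0.1, 0.3, -0.5]
width: 0.017
```

```bash
python3 st.py 0 -.23 .25; python3 - <<'E'
from h import *
snap('top','top4')
im,c=load('top4'); cv2.imwrite('pics/tz4.png',cv2.resize(im[170:240,205:285],None,fx=10,fy=8.5,interpolation=cv2.INTER_CUBIC)[:,:,::-1])
E
```

```text
t 12.05 tcp [ 0.509  -0.1817  0.256 ] stand [0.0361 0.087 ] xyaw 67.7 F [-0.1  0.3 -0.5] w 0.017 q6 -0.01
tilt [-0.004  0.018 -1.   ]
dtool [ 0.3188 -0.008   0.011 ]
```

View pics/tz4.png

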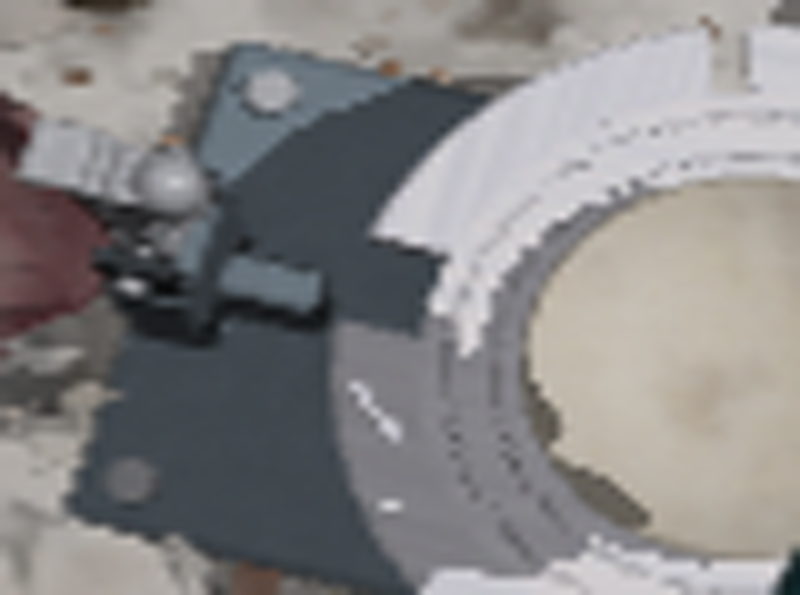

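arm_command:
  slide:
    - [0,0,0]
    - [0.045,0,0]
    - [0.045,0,0]
    - [0.045,0,0]
    - [0.045,0,0]
    - [0.045,0,0]
    - [0.045,0,0]
    - [0.04,0,0]
  angular:
    - [0,1,-8]
    - [0,0,0]
    - [0,0,0]
    - [0,0,0]
    - [0,0,0]
    - [0,0,0]
    - [0,0,0]
    - [0,0,0]
  hand: [0,0,0,0,0,0,0,0]

```text
time: 12.9
tool_pos: [0.59, 0.1214, 0.2656]
tcp_rot: [-2.486, -1.886, -0.038]
wrist_force: [0.1, 0.5, 0.3]
width: -0.001
```

```bash
python3 st.py 0 -.225 .165
```

```text
t 12.9 tcp [0.59   0.1214 0.2656] stand [ 0.0325 -0.2267] xyaw 74.3 F [0.1 0.5 0.3] w -0.001 q6 0.41
tilt [ 0.007  0.031 -0.999]
dtool [-0.0041  0.0327  0.1005]
```

arm_command:
  slide:
    - [0,0.033,0]
    - [0,0,0]
    - [0,0,0.03]
    - [0,0,0.03]
    - [0,0,0.025]
    - [0,0,0.015]
    - [0,0,0]
    - [0,0,0]
  angular:
    - [0,1.5,0]
    - [0,0,0]
    - [0,0,0]
    - [0,0,0]
    - [0,0,0]
    - [0,0,0]
    - [0,0,0]
    - [0,0,0]
  hand: [0,0,0,0,0,0,0,0]

```text
time: 13.7
tool_pos: [0.6241, 0.1264, 0.1609]
tcp_rot: [-2.479, -1.863, -0.071]
wrist_force: [-0.5, -0.1, 0.9]
width: -0.001
```

```bash
python3 st.py 0 -.19 .165; python3 - <<'E'
from h import *
snap('wrist','wrist11')
E
```

```text
t 13.7 tcp [0.6241 0.1264 0.1609] stand [ 0.0007 -0.24  ] xyaw 73.8 F [-0.5 -0.1  0.9] w -0.001 q6 0.38
tilt [ 0.012  0.059 -0.998]
dtool [-0.0496  0.0023 -0.0072]
```

View pics/wrist11.png

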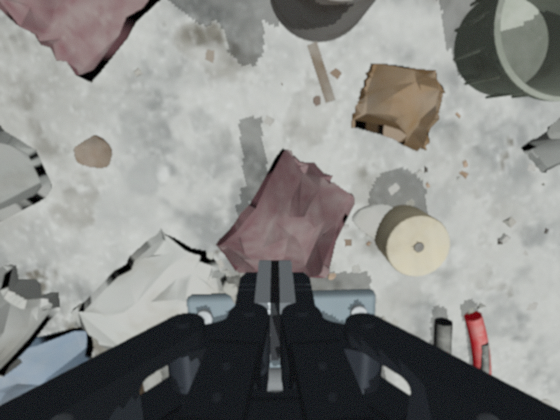

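arm_command:
  slide:
    - [0,0.002,0]
    - [-0.02,0,0]
    - [-0.02,0,0]
    - [-0.01,0,0]
    - [-0.008,0,0]
    - [-0.008,0,0]
    - [-0.008,0,0]
    - [0,0,0]
  angular:
    - [0,-3.4,0]
    - [0,0,0]
    - [0,0,0]
    - [0,0,0]
    - [0,0,0]
    - [0,0,0]
    - [0,0,0]
    - [0,0,0]
  hand: [0,0,0,0,0,0,0,0]

```text
time: 14.55
tool_pos: [0.6088, 0.05, 0.1698]
tcp_rot: [2.513, 1.88, 0.015]
wrist_force: [-0.1, 0.5, -0.9]
width: 0.002
```

```bash
python3 st.py 0 -.16 .165; python3 - <<'E'
from h import *
snap('side','side5');snap('top','top5')
im,c=load('top5'); cv2.imwrite('pics/tz5.png',cv2.resize(im[150:290,170:350],None,fx=4.2,fy=4.2,interpolation=cv2.INTER_CUBIC)[:,:,::-1])
im,c=load('side5'); cv2.imwrite('pics/sz5.png',cv2.resize(im[140:280,220:360],None,fx=4.2,fy=4.2,interpolation=cv2.INTER_CUBIC)[:,:,::-1])
E
```

```text
t 14.55 tcp [0.6088 0.05   0.1698] stand [-0.0034 -0.1622] xyaw 73.6 F [-0.1  0.5 -0.9] w 0.002 q6 0.32
tilt [ 0.01   0.003 -1.   ]
dtool [-0.0023 -0.0033  0.0048]
```

View pics/tz5.png

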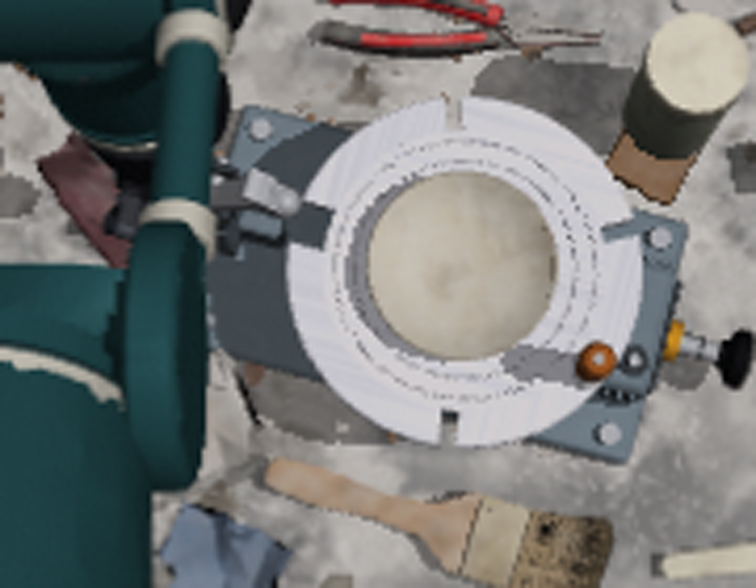

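View pics/sz5.png

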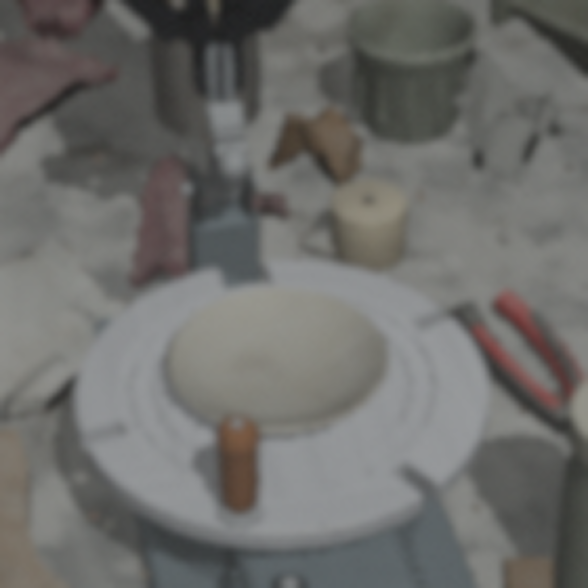

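arm_command:
  slide:
    - [-0.008,0,0]
    - [-0.008,0,0]
    - [0,0,0]
    - [0.02,0,0]
    - [0.03,0,0]
    - [0.03,0,-0.02]
    - [0,0,-0.03]
    - [0,0,0]
  angular:
    - [0,0,0]
    - [0,0,0]
    - [0,0,0]
    - [0,0,0]
    - [0,0,0]
    - [0,0,0]
    - [0,0,0]
    - [0,0,0]
  hand: [0,0,0,0,0,0,0,0]

```text
time: 15.45
tool_pos: [0.626, 0.1137, 0.219]
tcp_rot: [2.516, 1.881, 0.01]
wrist_force: [0.4, 0.2, 1.1]
width: 0.003
```

```bash
python3 st.py 0 -.16 .165; python3 - <<'E'
from h import *
snap('side','side6');snap('top','top6')
im,c=load('top6'); cv2.imwrite('pics/tz6.png',cv2.resize(im[150:290,170:350],None,fx=4.2,fy=4.2,interpolation=cv2.INTER_CUBIC)[:,:,::-1])
im,c=load('side6'); cv2.imwrite('pics/sz6.png',cv2.resize(im[140:280,220:360],None,fx=4.2,fy=4.2,interpolation=cv2.INTER_CUBIC)[:,:,::-1])
E
```

```text
t 15.45 tcp [0.626  0.1137 0.219 ] stand [-0.0043 -0.2281] xyaw 73.6 F [0.4 0.2 1.1] w 0.003 q6 0.42
tilt [ 0.005  0.003 -1.   ]
dtool [-0.0685 -0.002   0.0536]
```

View pics/tz6.png

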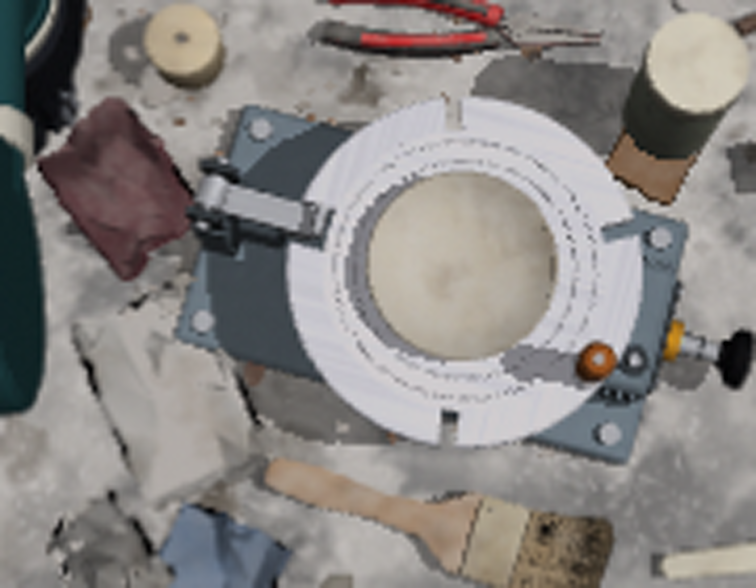

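View pics/sz6.png

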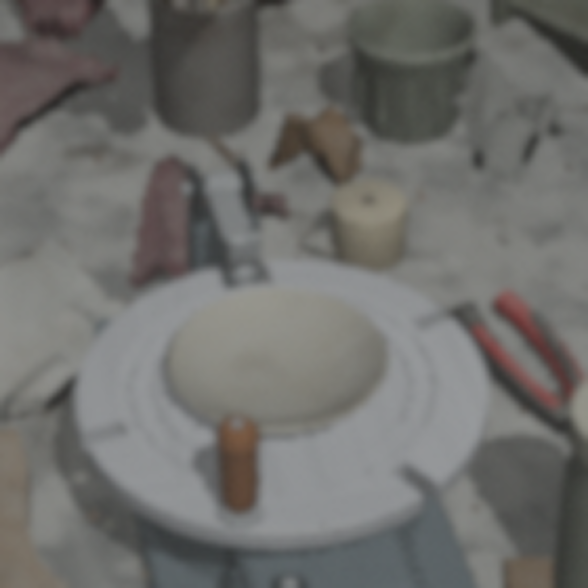

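```bash
python3 - <<'E'
from h import *
# latch fully down vs lying on rim: predicted outline points (hinge y -.153 z .108), drawn in stripes
for f,(a,b,d,e) in dict(top6=(175,225,205,265),side6=(165,215,250,300)).items():
    im,c=load(f); k=12
    big=cv2.resize(im[a:b,d:e],None,fx=k,fy=k,interpolation=cv2.INTER_CUBIC)
    for th,col in((1.745,(0,255,0)),(1.54,(255,0,0))):
        phi=np.radians(100)-th   # arm elevation above the horizontal toward +y
        for x in(-.009,.009):
            for l,hh in((.066,.004),(.066,.017),(.02,.004)):
                y=-.153+l*np.cos(phi)-hh*np.sin(phi); z=.108+l*np.sin(phi)+hh*np.cos(phi)
                u,v=proj(c,S(x,y,z)); cv2.circle(big,(int((u+.5-d)*k),int((v+.5-a)*k)),5,col,1)
    cv2.imwrite('pics/L'+f+'.png',big[:,:,::-1])
E
```

```text
(no output)
```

View pics/Ltop6.png

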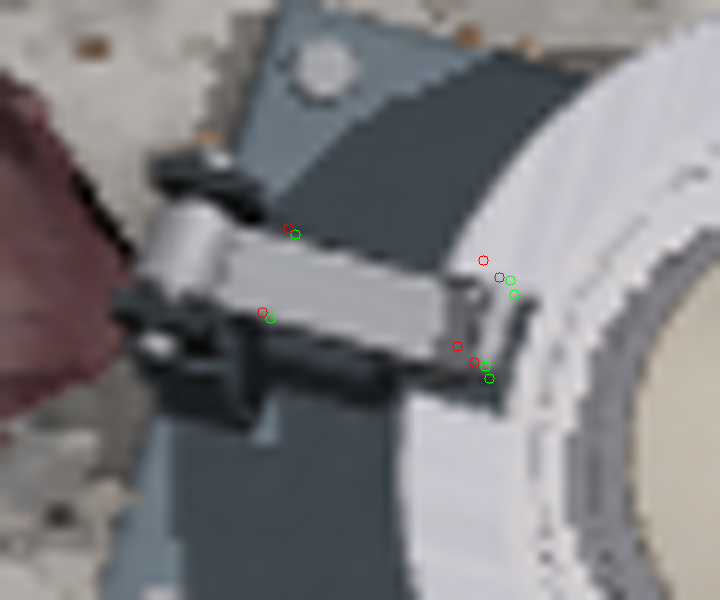

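View pics/Lside6.png

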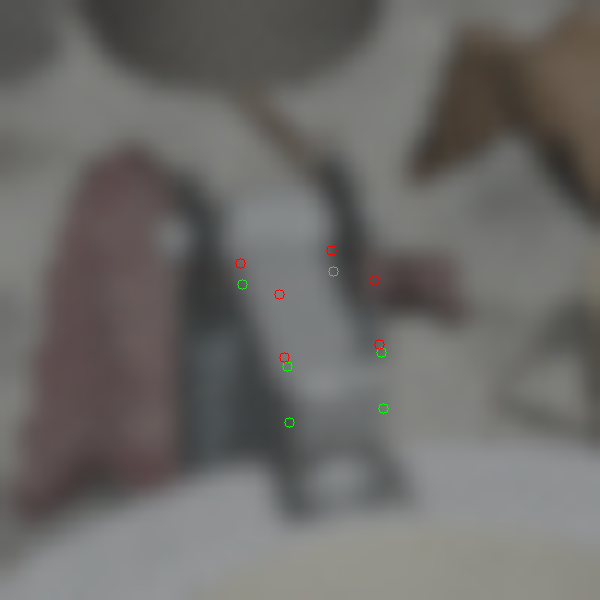

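arm_command:
  slide:
    - [0.02,0,-0.03]
    - [0,0,-0.03]
    - [0,0,0]
    - [0,0,0]
    - [0,0,0]
    - [0,0,0]
    - [0,0,0]
    - [0,0,0]
  angular:
    - [0,0,0]
    - [0,0,0]
    - [0,0,0]
    - [0,0,0]
    - [0,0,0]
    - [0,0,0]
    - [0,0,0]
    - [0,0,0]
  hand: [0,0,0,0,0,0,0,0]

```text
time: 16.35
tool_pos: [0.6225, 0.1283, 0.2617]
tcp_rot: [-2.51, -1.868, 0.03]
wrist_force: [0.5, 0.7, 0.4]
width: 0.001
```

```bash
python3 st.py; python3 - <<'E'
from h import *
snap('side','side7');snap('top','top7')
a,_=load('top6');b,_=load('top7');d=np.abs(a.astype(int)-b).sum(2)[150:290,212:350]; print('latch region diff max/mean',d.max(),d.mean())
im,c=load('top7')
h=cv2.cvtColor(im,cv2.COLOR_RGB2HSV); m=((h[...,1]>45)&(h[...,2]>120)&(h[...,0]<35)).astype(np.uint8)
m[:,:250]=0;m[:,310:]=0;m[:185]=0;m[:240]=m[:240];m[238:]=0
n,l,s,ce=cv2.connectedComponentsWithStats(m); k=1+np.argmax(s[1:,4]); print(s[k]); 
x,y,w,hh,_=s[k]; print('saucer bbox centre',inv(plane(c,x+w/2,y+hh/2,.108)),'widths',np.linalg.norm(plane(c,x,y+hh/2,.108)-plane(c,x+w,y+hh/2,.108)))
cv2.imwrite('pics/tz7.png',cv2.resize(im[140:310,170:390],None,fx=3.6,fy=3.5,interpolation=cv2.INTER_CUBIC)[:,:,::-1])
im,c=load('side7'); cv2.imwrite('pics/sz7.png',cv2.resize(im[170:240,240:340],None,fx=7,fy=7,interpolation=cv2.INTER_CUBIC)[:,:,::-1])
E
```

```text
t 16.35 tcp [0.6225 0.1283 0.2617] stand [ 0.0027 -0.2414] xyaw 73.3 F [0.5 0.7 0.4] w 0.001 q6 0.45
tilt [-0.023 -0.001 -1.   ]
latch region diff max/mean 49 4.252691511387163
[309 232   1   1   1]
saucer bbox centre [0.02881477 0.07939657] widths 0.00241596116805687
```

View pics/tz7.png

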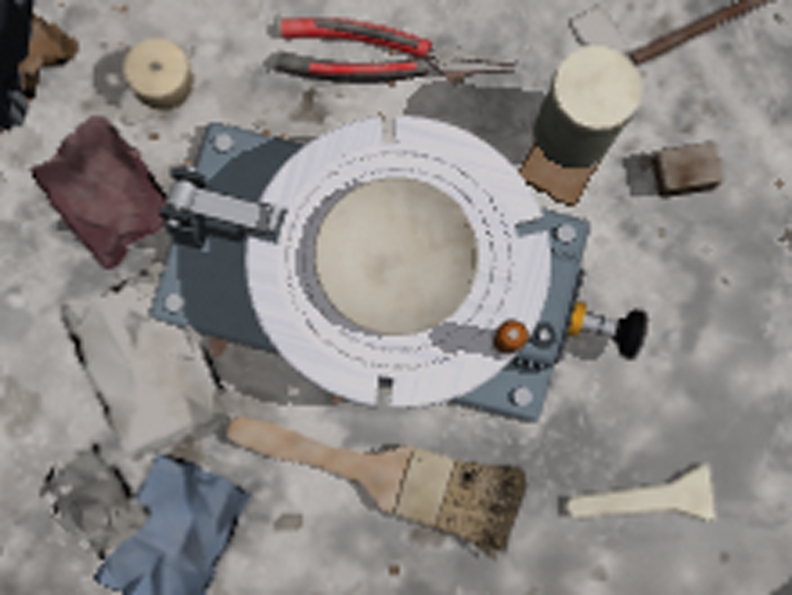

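View pics/sz7.png

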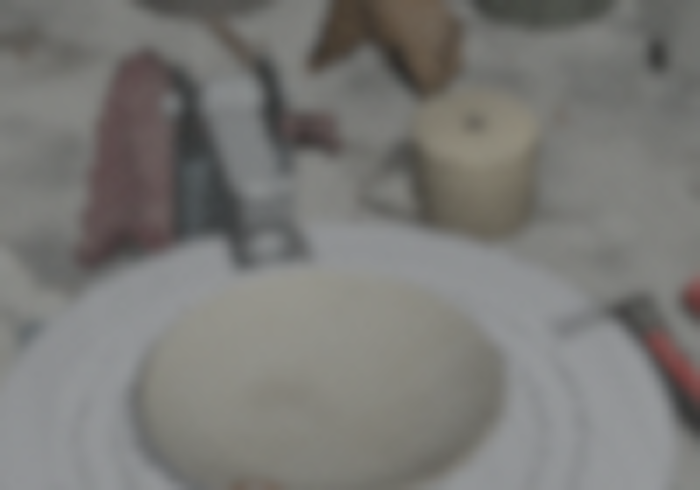

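arm_command:
  slide:
    - [0,0,-0.02]
    - [-0.045,0,0]
    - [-0.045,0,0]
    - [-0.045,0,0]
    - [-0.045,0,0]
    - [-0.03,0,0]
    - [0,0,0]
    - [0,0,0]
  angular:
    - [0,0,0]
    - [0,0,0]
    - [0,0,0]
    - [0,0,0]
    - [0,0,0]
    - [0,0,0]
    - [0,0,0]
    - [0,0,0]
  hand: [0,0,0,0,0,0,0,0]

```text
time: 17.25
tool_pos: [0.5618, -0.0783, 0.2841]
tcp_rot: [-2.509, -1.873, 0.028]
wrist_force: [0.3, -0.4, -0.5]
width: -0.003
```

```bash
python3 st.py; python3 - <<'E'
from h import *
im,c=snap('wrist','wrist12')
im=im.copy()
_,ct=load('top7'); print('saucer centre',inv(plane(ct,170+395.5/3.6,140+256.5/3.5,.108)))
for th,col in((1.745,(0,255,0)),(1.54,(255,0,0))):
    phi=np.radians(100)-th
    for x in(-.009,.009):
        for l,hh in((.066,.004),(.066,.017),(.02,.004)):
            u,v=proj(c,S(x,-.153+l*np.cos(phi)-hh*np.sin(phi),.108+l*np.sin(phi)+hh*np.cos(phi))); cv2.circle(im,(int(u),int(v)),2,col,1)
            print(th,x,l,hh,round(u),round(v))
cv2.imwrite('pics/w12.png',im[:,:,::-1])
E
```

```text
t 17.25 tcp [ 0.5618 -0.0783  0.2841] stand [ 0.0105 -0.0262] xyaw 73.5 F [ 0.3 -0.4 -0.5] w -0.003 q6 0.11
tilt [-0.021 -0.002 -1.   ]
saucer centre [ 0.00279955 -0.00183493]
1.745 -0.009 0.066 0.004 300 114
1.745 -0.009 0.066 0.017 300 115
1.745 -0.009 0.02 0.004 298 53
1.745 0.009 0.066 0.004 277 115
1.745 0.009 0.066 0.017 277 116
1.745 0.009 0.02 0.004 275 54
1.54 -0.009 0.066 0.004 300 112
1.54 -0.009 0.066 0.017 301 109
1.54 -0.009 0.02 0.004 299 50
1.54 0.009 0.066 0.004 277 113
1.54 0.009 0.066 0.017 277 110
1.54 0.009 0.02 0.004 275 51
```

View pics/w12.png

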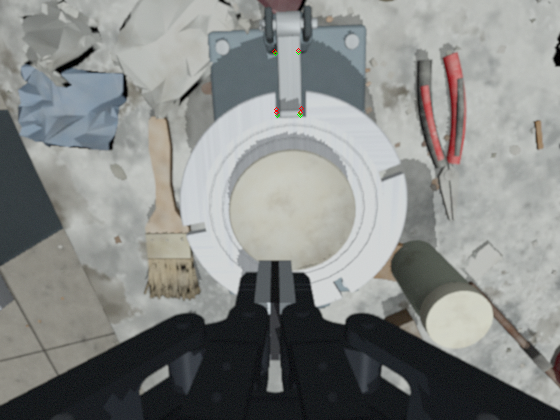

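```bash
python3 st.py 0 -.108 .15
```

```text
t 17.3 tcp [ 0.5618 -0.0781  0.2841] stand [ 0.0105 -0.0265] xyaw 73.6 F [-0.6 -0.9  0.3] w 0.001 q6 0.11
tilt [-0.021 -0.002 -1.   ]
dtool [0.083  0.01   0.1332]
```

arm_command:
  slide:
    - [0.04,0.006,0]
    - [0.04,0.004,0]
    - [0,0,0]
    - [0,0,0.03]
    - [0,0,0.03]
    - [0,0,0.03]
    - [0,0,0.02]
    - [0,0,0]
  angular:
    - [-1.2,0,0]
    - [0,0,0]
    - [0,0,0]
    - [0,0,0]
    - [0,0,0]
    - [0,0,0]
    - [0,0,0]
    - [0,0,0]
  hand: [0,0,0,0,0,0,0,0]

```text
time: 18.1
tool_pos: [0.5987, 0.0062, 0.1717]
tcp_rot: [2.497, 1.891, -0.001]
wrist_force: [0.0, 0.2, -0.4]
width: -0.0
```

```bash
python3 st.py 0 -.108 .125;python3 - <<'E'
from h import *
im,c=snap('wrist','wrist13')
E
```

```text
t 18.1 tcp [0.5987 0.0062 0.1717] stand [-0.0044 -0.1172] xyaw 74.3 F [ 0.   0.2 -0.4] w -0.0 q6 0.25
tilt [ 0.005 -0.008 -1.   ]
dtool [-0.0091 -0.0044  0.0467]
```

View pics/wrist13.png

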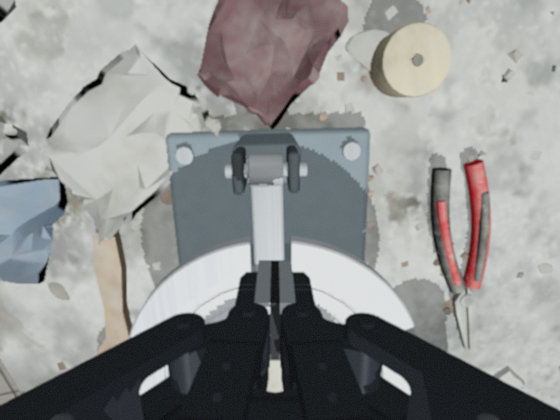

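Over the arm. Lower gently to touch.

arm_command:
  slide:
    - [-0.008,-0.004,0.01]
    - [0,0,0.015]
    - [0,0,0.01]
    - [0,0,0.006]
    - [0,0,0.004]
    - [0,0,0.004]
    - [0,0,0.003]
    - [0,0,0]
  angular:
    - [0,0,0]
    - [0,0,0]
    - [0,0,0]
    - [0,0,0]
    - [0,0,0]
    - [0,0,0]
    - [0,0,0]
    - [0,0,0]
  hand: [0,0,0,0,0,0,0,0]

```text
time: 18.95
tool_pos: [0.5971, -0.0013, 0.1223]
tcp_rot: [2.491, 1.888, 0.012]
wrist_force: [-0.2, 0.7, -0.3]
width: -0.0
```

```bash
python3 st.py 0 -.108 .12
```

```text
t 18.95 tcp [ 0.5971 -0.0013  0.1223] stand [-0.0047 -0.1096] xyaw 74.3 F [-0.2  0.7 -0.3] w -0.0 q6 0.24
tilt [ 0.016 -0.008 -1.   ]
dtool [-0.0017 -0.0047  0.0022]
```

arm_command:
  slide:
    - [0,-0.004,0]
    - [0,0,0.003]
    - [0,0,0.003]
    - [0,0,0.003]
    - [0,0,0]
    - [0,0,0]
    - [0,0,0]
    - [0,0,0]
  angular:
    - [0,0,0]
    - [0,0,0]
    - [0,0,0]
    - [0,0,0]
    - [0,0,0]
    - [0,0,0]
    - [0,0,0]
    - [0,0,0]
  hand: [0,0,0,0,0,0,0,0]

```text
time: 19.75
tool_pos: [0.5952, -0.0001, 0.1181]
tcp_rot: [2.488, 1.886, 0.018]
wrist_force: [0.5, -0.3, 0.0]
width: -0.002
```

```bash
python3 st.py 0 -.108 .12
```

```text
t 19.75 tcp [ 5.952e-01 -1.000e-04  1.181e-01] stand [-0.0025 -0.1102] xyaw 74.3 F [ 0.5 -0.3  0. ] w -0.002 q6 0.24
tilt [ 0.021 -0.008 -1.   ]
dtool [-0.0023 -0.0024 -0.002 ]
```

arm_command:
  slide:
    - [0,0,-0.02]
    - [0,0,-0.04]
    - [0,0,-0.05]
    - [0,0,-0.04]
    - [0,0,0]
    - [0,0,0]
    - [0,0,0]
    - [0,0,0]
  angular:
    - [0,0,0]
    - [0,0,0]
    - [0,0,0]
    - [0,0,0]
    - [0,0,0]
    - [0,0,0]
    - [0,0,0]
    - [0,0,0]
  hand: [0,0,0,0,0,0,0,0]

```text
time: 20.55
tool_pos: [0.5887, 0.0013, 0.2656]
tcp_rot: [2.495, 1.891, 0.003]
wrist_force: [0.0, -0.7, -0.1]
width: 0.001
```

```bash
python3 st.py; python3 - <<'E'
from h import *
im,c=snap('side','side9'); cv2.imwrite('pics/sz9.png',cv2.resize(im[150:330,210:390],None,fx=3.3,fy=3.3,interpolation=cv2.INTER_CUBIC)[:,:,::-1])
E
```

```text
t 20.55 tcp [0.5887 0.0013 0.2656] stand [ 0.0041 -0.11  ] xyaw 74.3 F [ 0.  -0.7 -0.1] w 0.001 q6 0.24
tilt [ 0.008 -0.008 -1.   ]
```

View pics/sz9.png

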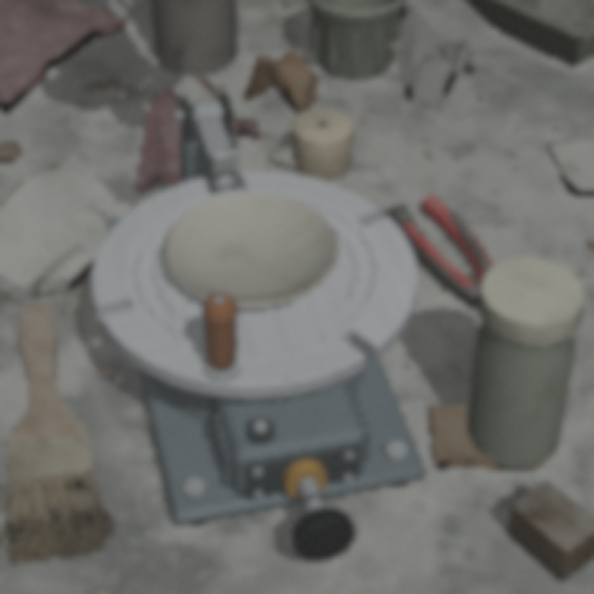

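The latch is down, the wheel and saucer are in place, and the arm is clear, so I'm handing in.

```bash
python3 -c "
from workcell import bot
print(bot.finish_job())"
```

```text
the job is handed in; nothing more can be done
None
```

I handed the job in at about 20.6 s with the rod at neutral, the wide notch at the latch and the latch down in it; no verdict was reported.

**What I did**
- **Rod:** I pushed the knob until it snapped to the middle click. The first pushes, in 3–4 mm steps, did not move it, so I used 10 mm steps.
- **Wheel:** I turned it about 78° counter-clockwise with the hand peg held between the fingers.
- **Latch:** I tipped it over from its outer side and it fell toward the wheel by itself.

**Last checks**
- **Rod:** one dark ring shows outside the brass bush.
- **Notch:** I measured it about 0.5 mm off the latch line.
- **Latch:** the arm lies in the notch. The fingertip went down to z ≈ 110 mm at the arm without feeling any force. An arm lying on the rim would have stopped it about 10 mm higher.
- **Saucer:** I estimated it by eye from the top picture at about 3 mm off centre, against the 12 mm limit.
- **Bystanders:** they look unmoved in the pictures; I did not measure them.
- **Arm:** it was clear of everything at the end.

**Failed or uncertain checks**
- The colour mask for the saucer picked up nothing useful.
- In the side picture the latch tip sat about 15 mm lower than predicted. That fits it being down, but the picture alone could not fix the angle.

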